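# Sort and nest the bar tumblers in their angled stands

## Robot

A 6-joint arm with a two-finger parallel gripper is mounted at the origin on the work surface. World frame = base frame: x ahead of the robot, y to its left, z up, the work surface at z = 0. Lengths are in m, angles in rad, forces in N, time in s.
With the tool pointing down it reaches from about 0.35 to 0.975 m from the base axis. Payload 4.9 kg.
Tool frame: the origin (TCP) lies on the front face of the gripper's body, between the roots of the fingers; the fingertips stand ctrl.tip_extent ahead of it and the grasp point (between the pads) lies 54 mm ahead of it (ctrl.tip_extent is the distance from the TCP to the fingertips, in m); z points along the fingers, y is the line along which they close (so a half turn about z gives the same grasp; the last joint's range is limited). The gripper opens to 85 mm and grips with 20 to 120 N. Pads are 22 mm wide; open, the fingers measure 114 mm over their backs; the gripper's body (76 mm by 85 mm) begins 54 mm behind the grasp point. The pads swing forward as they close: fully open they stand 13 mm farther back than shut.
Start: joints at [1.167, 0.053, 1.613, -0, 1.476, -0.119], TCP at [0.176, 0.6, 0.304] pointing down, gripper open.
Joint ranges: [-3.01, 3.01], [-1.01, 2.22], [0.06, 2.58], [-1.02, 4.17], [0.09, 2.62], [-3.14, 3.14]. Speed limits (rad/s): [2.57, 2.57, 3.14, 3.14, 3.14, 3.14].

## Interface

Orientations are given as a rotation vector (axis times angle).
In Python, from station import ctrl gives the robot as it stands.
- The arm moves only by the tool apply_moves, never from a script. Its argument "rows" is one flat list of numbers, 6 for each row, row after row: the shift along the tool's x, y, z normalised to -1 to 1, where 1 is 0.6 m, then the turn, a rotation vector about the tool's x, y, z normalised to -1 to 1, where 1 is 90 degrees. A call has 1 to 20 rows; each row is the pose to reach, as a shift and turn from the pose commanded when the call began, along the tool's axes at that moment; what a row does not reach only later rows make up. A row lasts 1/10 s, in which the tool goes at most 50 mm and 8.59 degrees, less where a joint would pass 70% of its speed; a pose out of reach is approached as far as the arm can. A call with a number of a shift or a turn outside -1 to 1 is refused whole. A call with a gripper value outside its range is refused whole. "grip" is the opening, from 0 (shut) to 1 (fully open), set as the call begins (left out, the last holds). The fingers move at their own pace and stop on an object; "grip_force" is the grip in N (left out, the last holds). Time passes only in rows, so rows that repeat a pose let the fingers close. It gives the time, the measured TCP pose, the force, the opening and the grip force at its end, in the units of the state.
- ctrl.get_obs(): the state, without advancing time (a new reading comes with each control period).
- ctrl.get_image(name): name is "scene" or "top"; returns (picture, depth): 400x640x3 uint8, blue, green, red; 400x640 float32, m along the optical axis (not along the pixel's ray), 0 where there is no reading.
- ctrl.camera_model(name): a dict with "mtx" (3x3 intrinsics, pixels), "k1" (the pictures are not rectified: a ray, as slopes to the right and down, at radius r is drawn at 1 + k1 r^2 times it, then the intrinsics apply), "R" (3x3) and "t" (3): a world point X has camera coordinates R X + t. Camera axes: x right, y down, z forward; pixel columns grow to the right and rows downward; lengths in m; the calibration is good to about 2 mm. A picture is of the moment at which its call begins. camera_model takes no time and is no camera call.
- ctrl.finish_job(): hands the job in; it is judged then, once.
The state is a dict: "t": time; "q": joint angles; "dq": joint speeds; "effort": joint torques, N m; "tool_pos": TCP position; "tool_rot": TCP orientation; "contact_force": force on the tool from outside, world axes, zero at the start; "wrist_torque": the same for the moment, N m; "opening": finger opening in m; "grip_force": force on a finger pad.
Only numpy, scipy, OpenCV 4.12 (cv2) and the standard library are available. Lean on these libraries where they do the work, as an engineer would, in place of code of your own. Each camera call takes 0.05 s, during which the arm holds its last target. There are 200 camera calls.

## Task

Put the steel tumblers away by size: every tall one nested in the tall one that leans in its angled stand, every short one nested in the short ones in the other stand, taking the short tumbler that was put into the tall stand by mistake over to where it belongs. Lower each gently until it just rests in the one below, without pushing it tight or dropping it, and leave the other things on the bar alone.

Things in the scene. Friction and masses are not known exactly. Their poses are not given: they have to be found in the camera images.
- tall_a: Tall plain steel tumbler, 110 mm high, foot 41 mm and rim 64 mm across, wall 4 mm, inner mouth 56 mm; even taper outside, but its top 28 mm are a straight 64 mm band to hold it by. 150 g. Origin: centre of the foot's underside; z: its axis, towards the mouth. Leans in the tall stand and stays there as the bottom of the tall stack.
- tall_b: Tall plain steel tumbler, 110 mm high, foot 41 mm and rim 64 mm across, wall 4 mm, inner mouth 56 mm; even taper outside, but its top 28 mm are a straight 64 mm band to hold it by. 150 g. Origin: centre of the foot's underside; z: its axis, towards the mouth. Starts upright on the bar. Resting loosely in another tall one, its foot is 42 mm above the other's along the axis.
- short_a: Short plain steel tumbler, 80 mm high, foot 45 mm and rim 64 mm across, wall 4 mm, inner mouth 56 mm; even taper outside, but its top 26 mm are a straight 64 mm band to hold it by. 115 g. Origin: centre of the foot's underside; z: its axis, towards the mouth. Leans in the short stand and stays there as the bottom of the short stack.
- short_b: Short plain steel tumbler, 80 mm high, foot 45 mm and rim 64 mm across, wall 4 mm, inner mouth 56 mm; even taper outside, but its top 26 mm are a straight 64 mm band to hold it by. 115 g. Origin: centre of the foot's underside; z: its axis, towards the mouth. Misplaced: starts loose in tall_a, foot 69 mm above tall_a's along its axis.
- short_c: Short plain steel tumbler, 80 mm high, foot 45 mm and rim 64 mm across, wall 4 mm, inner mouth 56 mm; even taper outside, but its top 26 mm are a straight 64 mm band to hold it by. 115 g. Origin: centre of the foot's underside; z: its axis, towards the mouth. Starts upright on the bar. Resting loosely in another short one, its foot is 37 mm above the other's along the axis.
- stand_tall: Black folded-steel stand fixed to the bar, base plate 150 x 88 mm: a foot plate and a V chute 50 mm long, so that a tumbler in it leans 30 to 35 degrees from vertical, its mouth up and towards the stand's -x side (roughly the robot). Origin on the bar; the plate spans x -85 to +65 mm, y -44 to +44. Holds the tall tumblers; the two stands are alike.
- stand_short: Black folded-steel stand fixed to the bar, base plate 150 x 88 mm: a foot plate and a V chute 50 mm long, so that a tumbler in it leans 30 to 35 degrees from vertical, its mouth up and towards the stand's -x side (roughly the robot). Origin on the bar; the plate spans x -85 to +65 mm, y -44 to +44. Holds the short tumblers.
- stand_tall_seat (a point): Middle of the tall stand's foot plate, where the bottom tumbler's foot rests (42 mm above the bar).
- stand_short_seat (a point): Middle of the short stand's foot plate, where the bottom tumbler's foot rests (42 mm above the bar).
- chalk_a: Cube of cue chalk, 22 mm, loose on the bar: leave it. Origin under its centre.
- chalk_b: Cube of cue chalk, 22 mm, loose on the bar: leave it. Origin under its centre.
- coasters: Pile of cork coasters, 95 x 95 x 16 mm: leave it. Origin under its centre.
- beer: Brown beer bottle, 61 mm across, 230 mm high: leave it. Origin under its centre.
- opener: Flat steel bottle opener, 115 x 40 x 5 mm, lying along its x axis: leave it. Origin under its centre.
- nuts: White bowl of nuts, 112 mm across, 34 mm high: leave it. Origin under its centre.
Things that resemble listed ones, but are neither listed nor needed, are in the scene too. Leave any pink look-alike of the stand_short alone.

How it is judged:
By the outcome, as a careful person would: the job done as asked, in the order asked, and still so for the second after the job is handed in, with the robot touching nothing.
It also fails if it takes over 72 s, if anything falls off the work surface, if the arm or the gripper's body presses on something with over 40 N, if the wrist force passes 120 N, or if a joint passes its speed limit or range.

## Working session

There is one attempt and no reset: what is moved stays moved. The work goes in short steps, Python scripts to look and compute and a tool call to move; the robot and the scene stay as the last step left them, time stands still between calls to the robot, and variables do not carry over. Pictures are saved under pics/ and viewed, at most 10 in all, crops included, and the job is handed in when it is done.

Besides the shell and the picture viewer there is one more tool, called after "Call:" by a JSON object that holds its "api" and its "payload", one argument or row to a line. apply_moves: Moves the arm, as the interface text tells. Its arguments: {"type":"object","properties":{"rows":{"type":"array","items":{"type":"number"}},"grip":{"type":"number"},"grip_force":{"type":"number"}},"required":["rows"]}

```bash
mkdir -p pics; ls
cat > h.py <<'E'
import numpy as np, cv2
from station import ctrl
from scipy.spatial.transform import Rotation as Ro
def cloud(n):
    im,d=ctrl.get_image(n); m=ctrl.camera_model(n); K=np.array(m["mtx"])
    v,u=np.mgrid[0:400,0:640]
    p=np.stack([u,v],-1).reshape(-1,1,2).astype(np.float64)
    s=cv2.undistortPoints(p,K,np.array([m["k1"],0,0,0.])).reshape(400,640,2)
    P=np.dstack([s*d[...,None],d]); W=(P-np.array(m["t"]))@np.array(m["R"])
    W[d==0]=np.nan
    return im,W
E
python3 - <<'E'
from h import *
o=ctrl.get_obs(); print(o, ctrl.tip_extent)
for n in("scene","top"):
    im,W=cloud(n); cv2.imwrite(f"pics/{n}0.png",im); np.savez(f"{n}0.npz",im=im,W=W)
    m=ctrl.camera_model(n); R=np.array(m["R"]);print(n,-R.T@np.array(m["t"]),R[2],np.array(m["mtx"])[0,0])
E
```

```text
pics
{'t': 0.0, 'q': array([ 1.16696411e+00,  5.33777956e-02,  1.61427515e+00,  1.51757789e-05,
        1.47597628e+00, -1.19023593e-01]), 'dq': array([ 0.0014273 ,  0.00033734, -0.00124418, -0.00124876, -0.00154955,
       -0.00022664]), 'effort': array([ 8.64431295e-04, -3.93697894e+01, -3.70169377e+01, -1.60020204e-04,
        7.49001105e-03,  1.45342426e-06]), 'tool_pos': array([0.17543678, 0.59939176, 0.30266113]), 'tool_rot': array([-4.45791076e-01, -3.10925498e+00,  3.08367666e-03]), 'contact_force': array([-0.81051902, -0.42261279, -0.31034631]), 'wrist_torque': array([-0.05722401, -0.03376518, -0.0181225 ]), 'grip_force': 0.0, 'opening': 0.08547617162597321} 0.0726
scene [ 0.8861022  -0.43632539  0.79436208] [-0.36587044  0.54900642 -0.75148571] 416.5552165151853
top [0.47913755 0.08888596 1.06361792] [ 0.06820992 -0.03056461 -0.99720269] 430.88623540582233
```

View pics/scene0.png

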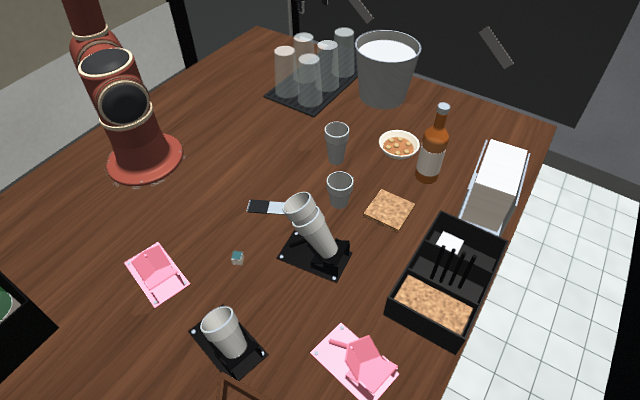

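View pics/top0.png

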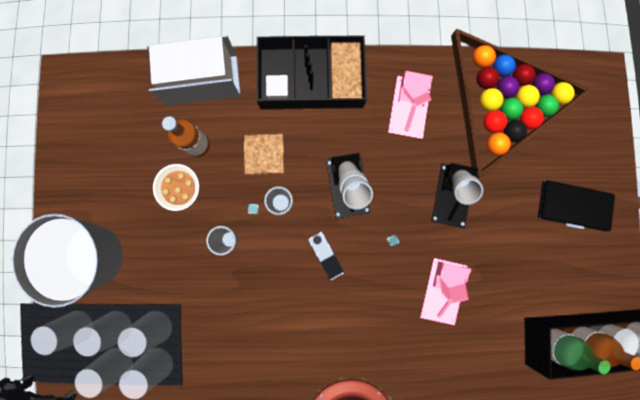

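The scene view shows tall_b upright at (336,140) and short_c at (340,188). The tall stand is at (315,235) with short_b in tall_a, and the short stand is at (225,335) with short_a. In the top view these sit at (220,240), (278,200), (350,188) and (460,195).
Things that could be mistaken for them: glasses on the black mat at scene (310,70) / top (90,345), and pink stands at scene (157,272) and (355,360) / top (410,105) and (446,292). I'll leave all of those.

Run:
```python
import numpy as np,cv2
T=np.load("top0.npz");S=np.load("scene0.npz")
def c(im,x0,y0,x1,y1,s): return cv2.resize(im[y0:y1,x0:x1],None,fx=s,fy=s,interpolation=cv2.INTER_CUBIC)
a=c(S["im"],180,110,380,390,2); b=c(T["im"],190,140,500,280,1)
b=cv2.resize(T["im"][140:280,190:490],(400,187)); out=np.zeros((560,800,3),np.uint8); out[:,:400]=a; out[:187,400:]=b
cv2.imwrite("pics/crop1.png",out)
W=T["W"]; print(W[188,350],W[195,460],W[240,220],W[200,278])
A=np.vstack([T["W"].reshape(-1,3),S["W"].reshape(-1,3)]); src=np.r_[np.zeros(256000),np.ones(256000)]
for n,(u,v),r in(("tall_b",(220,240),.06),("short_c",(278,200),.06),):
    p=W[v,u]; 
    for k,C in enumerate((T["W"],S["W"])):
        C=C.reshape(-1,3); C=C[np.isfinite(C).all(1)]
        q=C[(np.hypot(*(C[:,:2]-p[:2]).T)<.07)&(C[:,2]>.03)]
        zt=np.percentile(q[:,2],97); r_=q[q[:,2]>zt-.012]
        cc,rr=cv2.minEnclosingCircle(r_[:,:2].astype(np.float32)); print(n,k,len(q),zt,cc,rr)
```

```text
[ 0.56672363 -0.00355577  0.09471424] [ 0.54761313 -0.26429082  0.07625439] [0.4532655  0.30574923 0.02268249] [0.54805944 0.16562756 0.00934013]
tall_b 0 524 0.11201996647612317 (0.45513060688972473, 0.28645458817481995) 0.03267434984445572
tall_b 1 728 0.1101712389561523 (0.45567163825035095, 0.2843719720840454) 0.03362446650862694
short_c 0 360 0.0824356306966303 (0.5438703298568726, 0.16042371094226837) 0.03214512765407562
short_c 1 667 0.08063988473044036 (0.5445701479911804, 0.1580820232629776) 0.03385484218597412
```

View pics/crop1.png

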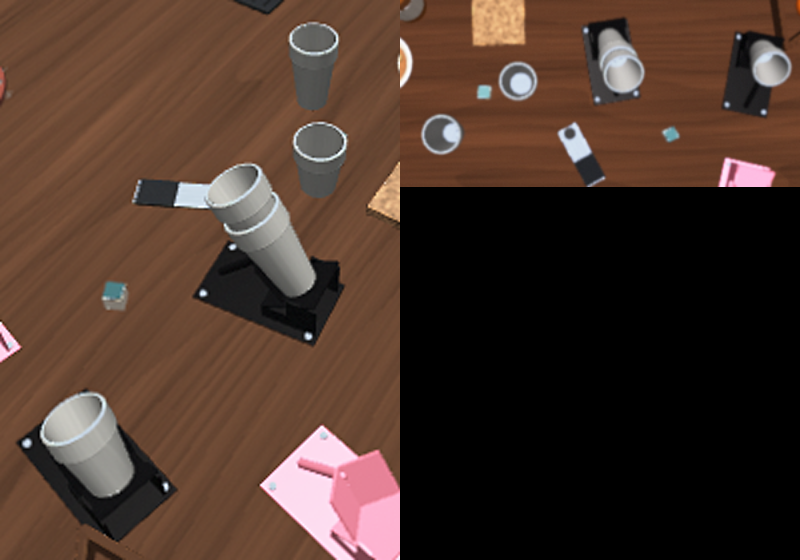

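The crop confirms the choice: the tall stack with the short cup on top is in the tall stand, a single short is in the other stand, and there are two upright cups. Next I'll fit the leaning axes to the depth points.

```bash
cat >> h.py <<'E'
from scipy.optimize import least_squares
TALL=(.110,.0205,.082);SHORT=(.080,.0225,.054)
def fit(P,cups,p0,d0):
    """P points; cups list of (offset,type); fits foot point and axis of bottom cup"""
    f=lambda x:np.array([x[3],x[4],1])/np.sqrt(x[3]**2+x[4]**2+1)
    def res(x):
        a=f(x);v=P-x[:3];s=v@a;r=np.linalg.norm(v-s[:,None]*a,axis=1);c=[]
        for o,(h,r0,b) in cups:
            t=s-o; e=np.maximum(np.maximum(-t,t-h),0)
            ro=np.where(t>b,.032,r0+(.032-r0)*t/h); ri=r0+(.032-r0)*t/h-.004
            c+=[np.hypot(r-ro,e),np.hypot(np.where(t>.004,r-ri,.01),e)]
        return np.min(c,axis=0)
    d0=np.array(d0)
    x=np.r_[p0,d0[0]/d0[2],d0[1]/d0[2]]
    s=least_squares(res,x,loss="soft_l1",f_scale=.002)
    return s.x[:3],f(s.x),np.median(np.abs(res(s.x)))
def pts(clouds,c,r,zmin):
    out=[]
    for im,W in clouds:
        hsv=cv2.cvtColor(im,cv2.COLOR_BGR2HSV)
        m=(hsv[...,1]<60)&(hsv[...,2]>70)&np.isfinite(W).all(2)&(np.linalg.norm(W[...,:2]-np.array(c)[:2],axis=2)<r)&(W[...,2]>zmin)
        out.append(W[m])
    return out
E
python3 - <<'E'
from h import *
T=np.load("top0.npz");S=np.load("scene0.npz")
cl=[(T["im"],T["W"]),(S["im"],S["W"])]
for n,c,cups in(("tall",(.54,-.01),[(0,TALL),(.069,SHORT)]),("short",(.54,-.265),[(0,SHORT)])):
    q=pts(cl,c,.10,.05); print(n,len(q[0]),len(q[1]))
    for k,P in(("both",np.vstack(q)),("top",q[0]),("scene",q[1])):
        p,a,e=fit(P,cups,np.r_[c[0]+.03,c[1],.045],(-.53,0,.85))
        print(k,p.round(4),a.round(4),np.degrees(np.arccos(a[2])).round(1),round(e,4), "mouth",(p+a*(cups[-1][0]+cups[-1][1][0])).round(4))
E
```

```text
tall 1162 1840
both [ 0.6178 -0.0026  0.0416] [-0.4998 -0.0676  0.8635] 30.3 0.0007 mouth [ 0.5433 -0.0127  0.1703]
top [0.6212 0.0011 0.043 ] [-0.4983 -0.0656  0.8645] 30.2 0.001 mouth [ 0.547  -0.0086  0.1718]
scene [ 0.6198 -0.0061  0.0399] [-0.4926 -0.0787  0.8667] 29.9 0.001 mouth [ 0.5464 -0.0179  0.1691]
short 703 1564
both [ 0.5909 -0.2815  0.043 ] [-0.4794  0.1056  0.8712] 29.4 0.0007 mouth [ 0.5525 -0.273   0.1127]
top [ 0.5922 -0.2785  0.0442] [-0.5102  0.0662  0.8575] 31.0 0.0009 mouth [ 0.5514 -0.2732  0.1128]
scene [ 0.5943 -0.2835  0.0441] [-0.4892  0.071   0.8693] 29.6 0.0011 mouth [ 0.5552 -0.2778  0.1137]
```

```bash
cat >> h.py <<'E'
AX={"tall":(np.array([.6196,-.0026,.0416]),np.array([-.498,-.07,.864])),
    "short":(np.array([.592,-.281,.0435]),np.array([-.495,.08,.865])),
    "tall_b":(np.array([.4554,.2855,0]),np.array([0,0,1.])),
    "short_c":(np.array([.5442,.1593,0]),np.array([0,0,1.]))}
def row(key,s,yref=(0.,1,0),off=(0,0,0)):
    """row to put the grasp point at height s along a cup's axis"""
    p,a=AX[key]; a=a/np.linalg.norm(a); z=-a; y=np.array(yref); y=y-y@z*z; y/=np.linalg.norm(y); x=np.cross(y,z)
    R1=np.c_[x,y,z]; t=p+np.array(off)+a*(s+.054)
    o=ctrl.get_obs(); R0=Ro.from_rotvec(o["tool_rot"])
    sh=R0.as_matrix().T@(t-o["tool_pos"])/.6; tu=(R0.inv()*Ro.from_matrix(R1)).as_rotvec()/(np.pi/2)
    print(key,s,"tcp",t.round(3),"row",np.r_[sh,tu].round(3).tolist())
E
python3 -c "
from h import *
row('tall',.25);row('tall',.136)"
```

```text
tall 0.25 tcp [ 0.468 -0.024  0.304] row [-0.76, -0.86, -0.001, -0.092, -0.325, -0.188]
tall 0.136 tcp [ 0.525 -0.016  0.206] row [-0.847, -0.82, 0.163, -0.092, -0.325, -0.188]
```

Call:
{"api": "apply_moves", "payload": {
  "rows": [-0.76,-0.86,0,-0.092,-0.325,-0.188,-0.76,-0.86,0,-0.092,-0.325,-0.188,-0.76,-0.86,0,-0.092,-0.325,-0.188,-0.76,-0.86,0,-0.092,-0.325,-0.188,-0.76,-0.86,0,-0.092,-0.325,-0.188,-0.76,-0.86,0,-0.092,-0.325,-0.188,-0.76,-0.86,0,-0.092,-0.325,-0.188,-0.76,-0.86,0,-0.092,-0.325,-0.188,-0.76,-0.86,0,-0.092,-0.325,-0.188,-0.76,-0.86,0,-0.092,-0.325,-0.188,-0.76,-0.86,0,-0.092,-0.325,-0.188,-0.76,-0.86,0,-0.092,-0.325,-0.188,-0.76,-0.86,0,-0.092,-0.325,-0.188,-0.76,-0.86,0,-0.092,-0.325,-0.188,-0.76,-0.86,0,-0.092,-0.325,-0.188,-0.76,-0.86,0,-0.092,-0.325,-0.188,-0.76,-0.86,0,-0.092,-0.325,-0.188,-0.76,-0.86,0,-0.092,-0.325,-0.188,-0.76,-0.86,0,-0.092,-0.325,-0.188,-0.76,-0.86,0,-0.092,-0.325,-0.188],
  "grip": 1
}}

```text
t: 2.1
tool_pos: [0.4681, -0.0226, 0.304]
tool_rot: [-0.025, 2.616, 0.095]
contact_force: [0.4, -0.5, -0.3]
opening: 0.0852
grip_force: 0.0
```

Run:
```python
from h import *
im,W=cloud("scene"); a=im[130:330,180:430]; cv2.imwrite("pics/s1.png",cv2.resize(a,None,fx=3,fy=3))
o=ctrl.get_obs(); print(o["t"],o["tool_pos"],o["contact_force"])
row('tall',.25);row('tall',.18);row('tall',.136)
```

```text
2.15 [ 0.46813781 -0.02279608  0.30404654] [ 0.09851724 -0.07338147 -1.0401036 ]
tall 0.25 tcp [ 0.468 -0.024  0.304] row [-0.0, -0.002, -0.001, 0.001, 0.001, -0.0]
tall 0.18 tcp [ 0.503 -0.019  0.244] row [-0.0, -0.002, 0.116, 0.001, 0.001, -0.0]
tall 0.136 tcp [ 0.525 -0.016  0.206] row [0.0, -0.002, 0.189, 0.001, 0.001, -0.0]
```

View pics/s1.png

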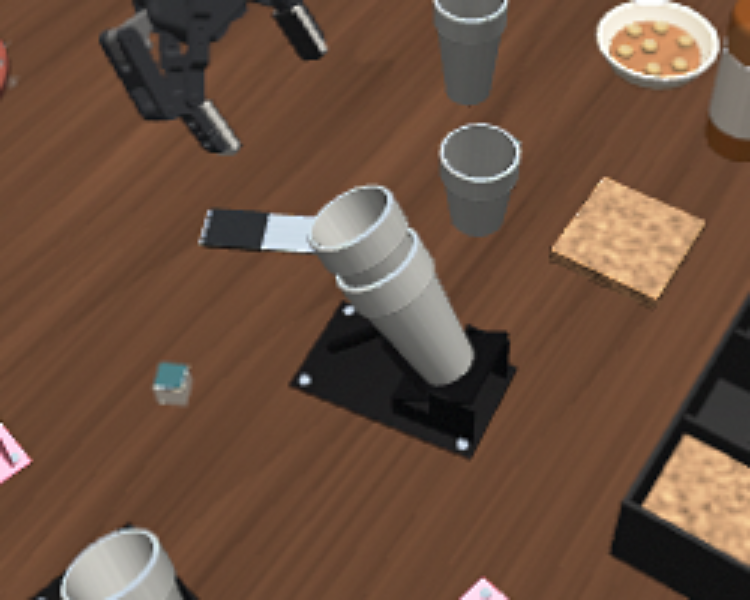

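The open gripper is coaxial with the stack: fingertips at crop (220,130) and (310,35), short_b's mouth at (355,220). I'll go down along the axis.

Call:
{"api": "apply_moves", "payload": {
  "rows": [0,-0.002,0.05,0,0,0,0,-0.002,0.09,0,0,0,0,-0.002,0.12,0,0,0,0,-0.002,0.14,0,0,0,0,-0.002,0.16,0,0,0,0,-0.002,0.175,0,0,0,0,-0.002,0.189,0,0,0,0,-0.002,0.189,0,0,0,0,-0.002,0.189,0,0,0]
}}

```text
t: 3.05
tool_pos: [0.525, -0.0166, 0.206]
tool_rot: [-0.023, 2.616, 0.094]
contact_force: [0.4, 1.3, -0.4]
opening: 0.0853
grip_force: 0.0
```

Run:
```python
from h import *
im,W=cloud("scene"); a=im[130:280,240:400]; cv2.imwrite("pics/s2.png",cv2.resize(a,None,fx=4,fy=4))
o=ctrl.get_obs(); print(o["t"],o["tool_pos"],o["contact_force"]); row('tall',.136)
```

```text
3.1 [ 0.52505754 -0.01663927  0.20642518] [-0.18938162  0.87321738  0.60234673]
tall 0.136 tcp [ 0.525 -0.016  0.206] row [0.001, 0.001, 0.001, 0.001, 0.001, -0.001]
```

View pics/s2.png

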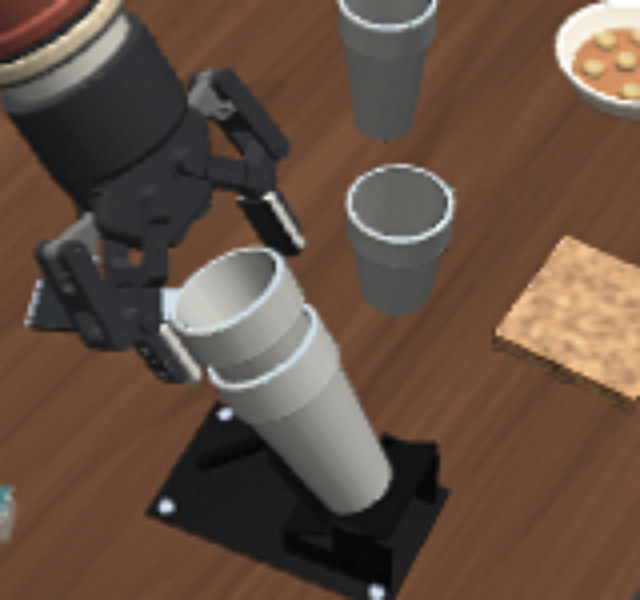

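The pads straddle short_b's band, near tip at crop (195,378) and far tip at (300,245), both above tall_a's rim. Closing.

Call:
{"api": "apply_moves", "payload": {
  "rows": [0,0,0,0,0,0,0,0,0,0,0,0,0,0,0,0,0,0,0,0,0,0,0,0,0,0,0,0,0,0,0,0,0,0,0,0,0,0,0,0,0,0,0,0,0,0,0,0],
  "grip": 0,
  "grip_force": 30
}}

```text
t: 3.9
tool_pos: [0.5252, -0.0166, 0.2066]
tool_rot: [-0.023, 2.615, 0.094]
contact_force: [-3.3, 2.1, 5.6]
opening: 0.0629
grip_force: 33.1
```

Call:
{"api": "apply_moves", "payload": {
  "rows": [0,0,-0.01,0,0,0,0,0,-0.025,0,0,0,0,0,-0.05,0,0,0,0,0,-0.08,0,0,0,0,0,-0.12,0,0,0,0,0,-0.16,0,0,0,0,0,-0.2,0,0,0,0,0,-0.2,0,0,0,0,0,-0.2,0,0,0]
}}

```text
t: 4.8
tool_pos: [0.4648, -0.0254, 0.3095]
tool_rot: [-0.023, 2.616, 0.093]
contact_force: [-0.1, -0.5, -1.6]
opening: 0.0628
grip_force: 34.1
```

Run:
```python
from h import *
cl=[cloud("scene"),cloud("top")]; cv2.imwrite("pics/s3.png",np.hstack([cv2.resize(cl[0][0][60:380,160:420],(520,560))[:, :],cv2.resize(cl[1][0][100:260,310:400],(280,560))]))
o=ctrl.get_obs(); print(o["t"],o["tool_pos"],o["contact_force"],o["opening"])
q=pts(cl,(.57,-.01),.09,.05)
for P in (np.vstack(q),q[0],q[1]):
    P=P[(P-AX['tall'][0])@AX['tall'][1]<.118]
    p,a,e=fit(P,[(0,TALL)],*AX['tall']); print(len(P),p.round(4),a.round(4),round(e,4),(p+.11*a).round(4))
# held cup relative to tool
R=Ro.from_rotvec(o["tool_rot"]).as_matrix(); f=o["tool_pos"]+R[:,2]*(.054+.067)
q=pts(cl,f,.09,.05)
for P in (np.vstack(q),q[0],q[1]):
    L=(P-o["tool_pos"])@R; P=P[(L[:,2]>.078)&(L[:,2]<.14)&(np.hypot(L[:,0],L[:,1])<.04)]
    p,a,e=fit(P,[(0,SHORT)],f,-R[:,2]); print("held",len(P),((p-o["tool_pos"])@R).round(4),(a@R).round(3),round(e,4))
```

```text
4.9 [ 0.46459455 -0.02509028  0.3076838 ] [ 0.64151183  0.14945936 -1.47648244] 0.06306817518415035
2202 [ 0.6182 -0.0022  0.0418] [-0.5074 -0.0707  0.8588] 0.0007 [ 0.5624 -0.01    0.1363]
1346 [ 0.6181 -0.0028  0.041 ] [-0.5057 -0.0688  0.8599] 0.0007 [ 0.5625 -0.0103  0.1356]
856 [ 0.6182 -0.0017  0.042 ] [-0.5073 -0.069   0.859 ] 0.0005 [ 0.5624 -0.0093  0.1365]
held 901 [ 0.0022 -0.0005  0.1222] [-0.01  -0.003 -1.   ] 0.0006
held 480 [ 0.0022 -0.0011  0.1208] [-0.012 -0.001 -1.   ] 0.0005
held 421 [ 0.0007 -0.0016  0.1215] [ 0.047  0.049 -0.998] 0.0006
```

View pics/s3.png

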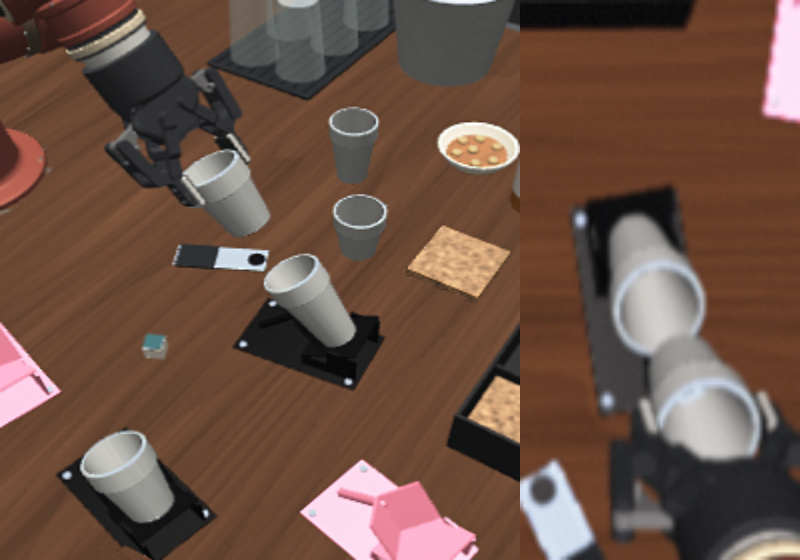

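short_b came out cleanly (held, crop (230,190)) and tall_a stayed in its stand at (310,300). Next I'll refit short_a more tightly and plan the carry.

```bash
cat >> h.py <<'E'
AX['tall']=(np.array([.6182,-.0022,.0418]),np.array([-.507,-.07,.859]))
def refit(key,cups,cl):
    p,a=AX[key]; a=a/np.linalg.norm(a); q=pts(cl,p+.06*a,.12,.03); o=[]
    for P in (np.vstack(q),q[0],q[1]):
        v=P-p;s=v@a;P=P[(np.linalg.norm(v-s[:,None]*a,axis=1)<.042)&(s>.012)&(s<cups[-1][0]+cups[-1][1][0]+.006)]
        P=P
        try: x=fit(P,cups,p,a); print(key,len(P),x[0].round(4),x[1].round(4),round(x[2],4),"m",(x[0]+.08*x[1]).round(4))
        except Exception as e: print(e)
E
python3 - <<'E'
from h import *
cl=[cloud("scene"),cloud("top")]
refit('short',[(0,SHORT)],cl)
row('short',.21);row('short',.115)
E
```

```text
short 2116 [ 0.5907 -0.2812  0.0442] [-0.4861  0.1016  0.868 ] 0.0007 m [ 0.5518 -0.2731  0.1137]
short 1440 [ 0.5912 -0.2813  0.0428] [-0.4811  0.1001  0.8709] 0.0006 m [ 0.5527 -0.2733  0.1125]
short 676 [ 0.5891 -0.2805  0.0452] [-0.4766  0.0949  0.874 ] 0.0008 m [ 0.551  -0.2729  0.1151]
short 0.21 tcp [ 0.461 -0.26   0.272] row [0.034, -0.394, 0.02, 0.097, 0.001, -0.001]
short 0.115 tcp [ 0.508 -0.267  0.19 ] row [0.034, -0.418, 0.177, 0.097, 0.001, -0.001]
```

```bash
cat >> h.py <<'E'
AX['short']=(np.array([.5907,-.2812,.0437]),np.array([-.486,.10,.868]))
E
python3 -c "
from h import *
row('short',.21);row('short',.115)"
```

```text
short 0.21 tcp [ 0.462 -0.255  0.273] row [0.031, -0.385, 0.02, 0.11, 0.007, -0.001]
short 0.115 tcp [ 0.509 -0.264  0.19 ] row [0.033, -0.413, 0.176, 0.11, 0.007, -0.001]
```

Call:
{"api": "apply_moves", "payload": {
  "rows": [0.028,-0.06,0.02,0.11,0.007,0,0.028,-0.12,0.02,0.11,0.007,0,0.028,-0.19,0.02,0.11,0.007,0,0.028,-0.26,0.02,0.11,0.007,0,0.028,-0.32,0.02,0.11,0.007,0,0.028,-0.36,0.02,0.11,0.007,0,0.028,-0.385,0.02,0.11,0.007,0,0.028,-0.385,0.02,0.11,0.007,0,0.028,-0.385,0.02,0.11,0.007,0,0.028,-0.385,0.02,0.11,0.007,0]
}}

```text
t: 6.0
tool_pos: [0.4644, -0.2538, 0.2757]
tool_rot: [0.036, 2.626, -0.131]
contact_force: [0.1, 0.1, -2.3]
opening: 0.0631
grip_force: 34.2
```

```bash
cat >> h.py <<'E'
def held(cl,kind,key,dz=.122):
    """held cup's fit, then its foot and axis in the frame of the receiving cup (x,y across, z along)"""
    o=ctrl.get_obs(); R=Ro.from_rotvec(o["tool_rot"]).as_matrix(); t=o["tool_pos"]; f=t+R[:,2]*dz
    q=pts(cl,f,.12,.03)
    for P in (np.vstack(q),q[0],q[1]):
        L=(P-t)@R; P=P[(L[:,2]>.078)&(L[:,2]<dz+.004)&(np.hypot(L[:,0],L[:,1])<.042)]
        p,a,e=fit(P,[(0,kind)],f,-R[:,2]); b,c=AX[key]; c=c/np.linalg.norm(c); v=p-b; s=v@c
        print("held",len(P),"tool",((p-t)@R).round(4),(a@R).round(3),round(e,4),"s",round(s,4),"off axis, tool xy",(((v-s*c))@R).round(4)[:2])
E
python3 - <<'E'
from h import *
cl=[cloud("scene"),cloud("top")]
o=ctrl.get_obs(); print(o["t"],o["tool_pos"],o["contact_force"],o["opening"])
held(cl,SHORT,'short'); refit('short',[(0,SHORT)],cl); row('short',.205); row('short',.115)
E
```

```text
6.1 [ 0.46453506 -0.25378419  0.27613654] [ 0.0188348   0.4422831  -0.27858383] 0.06276193769039982
held 1047 tool [0.0026 0.0006 0.1217] [-0.097 -0.022 -0.995] 0.0009 s 0.1441 off axis, tool xy [-0.0012  0.0014]
held 673 tool [0.0012 0.0011 0.126 ] [-0.039 -0.024 -0.999] 0.0008 s 0.1399 off axis, tool xy [-0.0026  0.0019]
held 374 tool [-0.0008 -0.0031  0.1242] [-0.007  0.108 -0.994] 0.0007 s 0.1417 off axis, tool xy [-0.0046 -0.0023]
short 2021 [ 0.5909 -0.2814  0.0439] [-0.4857  0.106   0.8677] 0.0007 m [ 0.5521 -0.273   0.1133]
short 1432 [ 0.5915 -0.2812  0.0426] [-0.4823  0.0989  0.8704] 0.0006 m [ 0.5529 -0.2733  0.1122]
short 589 [ 0.5895 -0.2813  0.0456] [-0.4878  0.1118  0.8658] 0.0007 m [ 0.5505 -0.2724  0.1148]
short 0.205 tcp [ 0.465 -0.255  0.269] row [0.006, -0.001, 0.011, -0.0, 0.002, -0.001]
short 0.115 tcp [ 0.509 -0.264  0.19 ] row [0.006, -0.001, 0.161, -0.0, 0.002, -0.001]
```

Call:
{"api": "apply_moves", "payload": {
  "rows": [0.003,-0.001,0.03,0,0,0,0.003,-0.001,0.06,0,0,0,0.003,-0.001,0.085,0,0,0,0.003,-0.001,0.105,0,0,0,0.003,-0.001,0.12,0,0,0,0.003,-0.001,0.135,0,0,0,0.003,-0.001,0.147,0,0,0,0.003,-0.001,0.157,0,0,0,0.003,-0.001,0.16,0,0,0,0.003,-0.001,0.16,0,0,0,0.003,-0.001,0.16,0,0,0]
}}

```text
t: 7.2
tool_pos: [0.5097, -0.2649, 0.1924]
tool_rot: [0.037, 2.625, -0.132]
contact_force: [1.4, 2.0, -2.5]
opening: 0.063
grip_force: 34.2
```

Run:
```python
from h import *
cl=[cloud("scene"),cloud("top")]; cv2.imwrite("pics/s4.png",cv2.resize(cl[0][0][220:400,160:330],None,fx=3.3,fy=3.3))
o=ctrl.get_obs(); print(o["t"],o["tool_pos"],o["contact_force"],o["opening"])
row('short',.115); row('short',.105)
```

```text
7.3 [ 0.50970871 -0.26496381  0.19249906] [ 1.57125787  1.65835973 -1.39187079] 0.06287864217113102
short 0.115 tcp [ 0.509 -0.264  0.19 ] row [0.003, 0.001, 0.002, -0.001, 0.002, -0.001]
short 0.105 tcp [ 0.513 -0.265  0.182] row [0.003, 0.001, 0.019, -0.001, 0.002, -0.001]
```

View pics/s4.png

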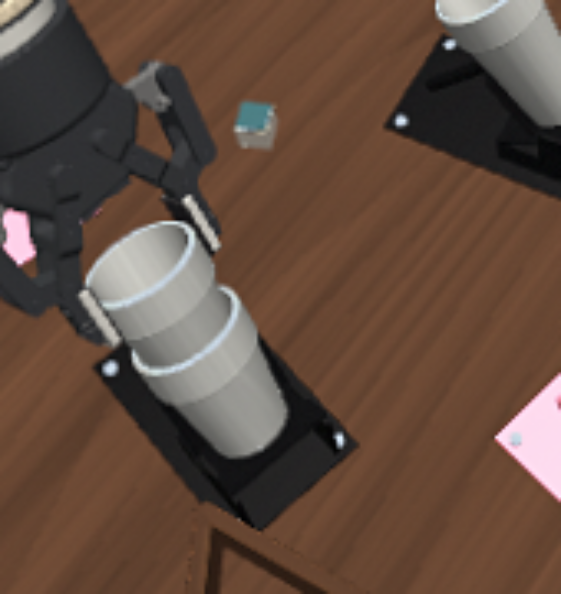

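short_b's foot is inside short_a's mouth, coaxial (crop (190,330)), about 11 mm to go. I'll lower in small steps and watch the force.

Call:
{"api": "apply_moves", "payload": {
  "rows": [0,0,0.003,0,0,0,0,0,0.006,0,0,0,0,0,0.009,0,0,0,0,0,0.011,0,0,0,0,0,0.012,0,0,0,0,0,0.012,0,0,0,0,0,0.012,0,0,0]
}}

```text
t: 8.0
tool_pos: [0.5136, -0.2658, 0.1865]
tool_rot: [0.037, 2.625, -0.133]
contact_force: [2.4, 3.9, 4.1]
opening: 0.0627
grip_force: 34.5
```

Call:
{"api": "apply_moves", "payload": {
  "rows": [0,0,0.001,0,0,0,0,0,0.002,0,0,0,0,0,0.003,0,0,0,0,0,0.003,0,0,0]
}}

```text
t: 8.4
tool_pos: [0.5145, -0.2659, 0.1851]
tool_rot: [0.037, 2.624, -0.132]
contact_force: [1.6, 4.9, 5.4]
opening: 0.0626
grip_force: 34.7
```

```bash
cat >> h.py <<'E'
def force(n=4):
    F=[]
    for i in range(n): ctrl.get_image("top"); o=ctrl.get_obs(); F.append(o["contact_force"])
    R=Ro.from_rotvec(o["tool_rot"]).as_matrix(); print(o["t"],"F tool",(np.mean(F,0)@R).round(2),o["tool_pos"].round(4),o["opening"].round(4))
E
python3 - <<'E'
from h import *
force(); row('short',.105)
E
```

```text
Traceback (most recent call last):
  File "h.py", line 66, in force
    R=Ro.from_rotvec(o["tool_rot"]).as_matrix(); print(o["t"],"F tool",(np.mean(F,0)@R).round(2),o["tool_pos"].round(4),o["opening"].round(4))
                                                                                                                        ^^^^^^^^^^^^^^^^^^
AttributeError: 'float' object has no attribute 'round'
```

```bash
sed -i 's/,o\["opening"\].round(4))/,round(float(o["opening"]),4))/' h.py
python3 - <<'E'
from h import *
force(); row('short',.105); cl=[cloud("scene"),cloud("top")]; 
p,a=AX['short'];a=a/np.linalg.norm(a)
refit('short',[(0,SHORT),(.042,SHORT)],cl)
for (im,W) in cl:
    # highest rim along axis
    P=pts([(im,W)],p+.1*a,.09,.05)[0]; v=P-p; s=v@a; r=np.linalg.norm(v-s[:,None]*a,axis=1); m=(r<.04)&(s>.09)&(s<.135); print("top rim s",np.percentile(s[m],[90,95,98]))
E
```

```text
8.8 F tool [-4.33  3.49 -4.07] [ 0.5145 -0.2659  0.1851] 0.063
short 0.105 tcp [ 0.513 -0.265  0.182] row [0.004, 0.001, 0.004, -0.001, 0.002, -0.001]
short 3004 [ 0.592  -0.2823  0.044 ] [-0.4922  0.0927  0.8655] 0.0008 m [ 0.5526 -0.2748  0.1132]
short 2228 [ 0.5922 -0.2818  0.0433] [-0.4917  0.0853  0.8666] 0.0007 m [ 0.5529 -0.275   0.1126]
short 776 [ 0.5904 -0.2819  0.0446] [-0.4861  0.1     0.8681] 0.001 m [ 0.5515 -0.2739  0.114 ]
top rim s [0.11785131 0.11923022 0.12853766]
top rim s [0.12063547 0.12307567 0.12906028]
```

Call:
{"api": "apply_moves", "payload": {
  "rows": [-0.002,0.002,0,0,0,0,-0.002,0.002,0,0,0,0,-0.002,0.002,0,0,0,0]
}}

```text
t: 9.2
tool_pos: [0.515, -0.2648, 0.1846]
tool_rot: [0.037, 2.626, -0.133]
contact_force: [1.4, 0.9, 1.1]
opening: 0.0629
grip_force: 34.4
```

```bash
python3 -c "
from h import *
force(3)"
```

```text
9.35 F tool [-1.95  0.98 -0.24] [ 0.515  -0.2648  0.1846] 0.0628
```

Call:
{"api": "apply_moves", "payload": {
  "rows": [-0.001,0.001,0.001,0,0,0,-0.001,0.001,0.002,0,0,0,-0.001,0.001,0.002,0,0,0]
}}

```text
t: 9.65
tool_pos: [0.516, -0.2643, 0.1839]
tool_rot: [0.037, 2.627, -0.132]
contact_force: [-3.7, 1.4, 4.0]
opening: 0.0631
grip_force: 34.7
```

```bash
python3 -c "
from h import *
force(3)"
```

```text
9.8 F tool [ 1.21  0.36 -5.04] [ 0.5161 -0.2643  0.184 ] 0.063
```

Call:
{"api": "apply_moves", "payload": {
  "rows": [0,0,-0.001,0,0,0,0,0,-0.001,0,0,0]
}}

```text
t: 10.0
tool_pos: [0.5158, -0.2641, 0.184]
tool_rot: [0.038, 2.626, -0.132]
contact_force: [-0.0, -1.6, -2.7]
opening: 0.0629
grip_force: 34.2
```

Call:
{"api": "apply_moves", "payload": {
  "rows": [0,0,0,0,0,0,0,0,0,0,0,0,0,0,0,0,0,0,0,0,0,0,0,0,0,0,0,0,0,0,0,0,0,0,0,0],
  "grip": 1
}}

```text
t: 10.6
tool_pos: [0.516, -0.2642, 0.1847]
tool_rot: [0.037, 2.626, -0.132]
contact_force: [0.3, -0.0, -0.3]
opening: 0.0855
grip_force: 0.0
```

Call:
{"api": "apply_moves", "payload": {
  "rows": [0,0,-0.02,0,0,0,0,0,-0.05,0,0,0,0,0,-0.1,0,0,0,0,0,-0.15,0,0,0,0,0,-0.2,0,0,0,0,0,-0.25,0,0,0,0,0,-0.25,0,0,0,0,0,-0.25,0,0,0]
}}

```text
t: 11.4
tool_pos: [0.4426, -0.2492, 0.3159]
tool_rot: [0.037, 2.624, -0.135]
contact_force: [-0.0, -0.2, -0.5]
opening: 0.0854
grip_force: 0.0
```

Run:
```python
from h import *
cl=[cloud("scene"),cloud("top")]; print(ctrl.get_obs()["t"])
refit('short',[(0,SHORT),(.037,SHORT)],cl)
p,a=AX['short'];a=a/np.linalg.norm(a)
for (im,W) in cl:
    P=pts([(im,W)],p+.1*a,.09,.05)[0]; v=P-p; s=v@a; r=np.linalg.norm(v-s[:,None]*a,axis=1); m=(r<.04)&(s>.09)&(s<.135); print("top rim s",np.percentile(s[m],[90,95,98]))
row('tall_b',.17);row('tall_b',.097)
```

```text
11.5
short 3128 [ 0.5908 -0.281   0.0442] [-0.4861  0.1001  0.8682] 0.0007 m [ 0.5519 -0.2729  0.1137]
short 2142 [ 0.5907 -0.2814  0.0438] [-0.4831  0.103   0.8695] 0.0006 m [ 0.5521 -0.2731  0.1134]
short 986 [ 0.5891 -0.2801  0.0464] [-0.4859  0.0986  0.8684] 0.0008 m [ 0.5502 -0.2722  0.1158]
top rim s [0.11551531 0.11617513 0.11679577]
top rim s [0.11695549 0.11790656 0.11860675]
tall_b 0.17 tcp [0.455 0.286 0.224] row [0.056, 0.9, 0.051, -0.062, 0.325, -0.018]
tall_b 0.097 tcp [0.455 0.286 0.151] row [0.116, 0.91, 0.156, -0.062, 0.325, -0.018]
```

Call:
{"api": "apply_moves", "payload": {
  "rows": [0.056,0.9,0.051,-0.062,0.325,-0.018,0.056,0.9,0.051,-0.062,0.325,-0.018,0.056,0.9,0.051,-0.062,0.325,-0.018,0.056,0.9,0.051,-0.062,0.325,-0.018,0.056,0.9,0.051,-0.062,0.325,-0.018,0.056,0.9,0.051,-0.062,0.325,-0.018,0.056,0.9,0.051,-0.062,0.325,-0.018,0.056,0.9,0.051,-0.062,0.325,-0.018,0.056,0.9,0.051,-0.062,0.325,-0.018,0.056,0.9,0.051,-0.062,0.325,-0.018,0.056,0.9,0.051,-0.062,0.325,-0.018,0.056,0.9,0.051,-0.062,0.325,-0.018,0.056,0.9,0.051,-0.062,0.325,-0.018,0.056,0.9,0.051,-0.062,0.325,-0.018,0.056,0.9,0.051,-0.062,0.325,-0.018,0.056,0.9,0.051,-0.062,0.325,-0.018,0.056,0.9,0.051,-0.062,0.325,-0.018]
}}

```text
t: 13.2
tool_pos: [0.4563, 0.2844, 0.2249]
tool_rot: [0.002, 3.139, -0.002]
contact_force: [0.1, 0.1, -0.5]
opening: 0.0853
grip_force: 0.0
```

Run:
```python
from h import *
cl=[cloud("scene"),cloud("top")]; o=ctrl.get_obs(); print(o["t"],o["tool_pos"])
refit('tall_b',[(0,TALL)],cl);refit('short_c',[(0,SHORT)],cl)
row('tall_b',.17);row('tall_b',.097)
```

```text
13.3 [0.45624359 0.28472739 0.22486815]
tall_b 800 [0.4556 0.2853 0.0007] [-0.0045  0.0052  1.    ] 0.0008 m [0.4552 0.2857 0.0807]
tall_b 715 [0.4556 0.2853 0.0006] [-0.0054  0.0046  1.    ] 0.0008 m [0.4552 0.2857 0.0806]
tall_b 85 [0.4553 0.2866 0.0013] [-1.0e-04  4.4e-03  1.0e+00] 0.0006 m [0.4553 0.2869 0.0813]
short_c 1010 [0.5438 0.1601 0.0016] [-0.0025 -0.0034  1.    ] 0.0008 m [0.5436 0.1598 0.0816]
short_c 654 [0.5435 0.1594 0.0013] [-4.7e-03  9.0e-04  1.0e+00] 0.0008 m [0.5432 0.1595 0.0813]
short_c 356 [0.5435 0.1617 0.0021] [ 0.011  -0.0202  0.9997] 0.0005 m [0.5444 0.16   0.082 ]
tall_b 0.17 tcp [0.455 0.286 0.224] row [0.001, 0.001, 0.001, -0.001, 0.002, -0.0]
tall_b 0.097 tcp [0.455 0.286 0.151] row [0.002, 0.001, 0.123, -0.001, 0.002, -0.0]
```

Call:
{"api": "apply_moves", "payload": {
  "rows": [0.001,0.001,0.03,0,0,0,0.001,0.001,0.06,0,0,0,0.001,0.001,0.085,0,0,0,0.001,0.001,0.105,0,0,0,0.001,0.001,0.118,0,0,0,0.001,0.001,0.123,0,0,0,0.001,0.001,0.123,0,0,0,0.001,0.001,0.123,0,0,0]
}}

```text
t: 14.1
tool_pos: [0.456, 0.2859, 0.1515]
tool_rot: [-0.001, 3.138, -0.001]
contact_force: [0.6, -0.3, 0.4]
opening: 0.0854
grip_force: 0.0
```

Call:
{"api": "apply_moves", "payload": {
  "rows": [0,0,0,0,0,0,0,0,0,0,0,0,0,0,0,0,0,0,0,0,0,0,0,0,0,0,0,0,0,0,0,0,0,0,0,0,0,0,0,0,0,0,0,0,0,0,0,0],
  "grip": 0,
  "grip_force": 30
}}

```text
t: 14.9
tool_pos: [0.4562, 0.286, 0.1519]
tool_rot: [-0.001, 3.138, -0.001]
contact_force: [-1.4, 1.3, 6.1]
opening: 0.0635
grip_force: 33.6
```

Call:
{"api": "apply_moves", "payload": {
  "rows": [0,0,-0.02,0,0,0,0,0,-0.06,0,0,0,0,0,-0.12,0,0,0,0,0,-0.18,0,0,0,0,0,-0.24,0,0,0,0,0,-0.28,0,0,0,0,0,-0.3,0,0,0,0,0,-0.3,0,0,0]
}}

```text
t: 15.7
tool_pos: [0.4556, 0.286, 0.3324]
tool_rot: [-0.001, 3.137, -0.0]
contact_force: [0.5, -0.6, -1.4]
opening: 0.0636
grip_force: 33.7
```

Run:
```python
from h import *
cl=[cloud("scene"),cloud("top")]; o=ctrl.get_obs(); print(o["t"],o["tool_pos"],o["opening"])
held(cl,TALL,'tall',.151)
row('tall',.25);row('tall',.16)
```

```text
15.8 [0.45468411 0.28559649 0.32897887] 0.06359090825584422
held 447 tool [1.000e-04 1.900e-03 1.471e-01] [-0.012 -0.051 -0.999] 0.0007 s 0.1831 off axis, tool xy [0.0708 0.3022]
held 420 tool [0.0002 0.0019 0.1473] [-0.016 -0.05  -0.999] 0.0007 s 0.183 off axis, tool xy [0.0709 0.3022]
held 27 tool [0.001  0.0014 0.1534] [-0.006 -0.016 -1.   ] 0.0001 s 0.1782 off axis, tool xy [0.0742 0.3014]
tall 0.25 tcp [ 0.464 -0.023  0.303] row [-0.015, -0.515, 0.045, -0.045, -0.34, -0.011]
tall 0.16 tcp [ 0.51  -0.017  0.226] row [-0.092, -0.504, 0.173, -0.045, -0.34, -0.011]
```

```bash
python3 -c "
from h import *
row('tall',.265)"
```

```text
tall 0.265 tcp [ 0.456 -0.025  0.316] row [-0.003, -0.517, 0.023, -0.045, -0.34, -0.011]
```

Call:
{"api": "apply_moves", "payload": {
  "rows": [-0.003,-0.06,0,-0.045,-0.34,-0.011,-0.003,-0.12,0,-0.045,-0.34,-0.011,-0.003,-0.19,0,-0.045,-0.34,-0.011,-0.003,-0.26,0,-0.045,-0.34,-0.011,-0.003,-0.33,0,-0.045,-0.34,-0.011,-0.003,-0.4,0.01,-0.045,-0.34,-0.011,-0.003,-0.46,0.02,-0.045,-0.34,-0.011,-0.003,-0.5,0.023,-0.045,-0.34,-0.011,-0.003,-0.517,0.023,-0.045,-0.34,-0.011,-0.003,-0.517,0.023,-0.045,-0.34,-0.011,-0.003,-0.517,0.023,-0.045,-0.34,-0.011,-0.003,-0.517,0.023,-0.045,-0.34,-0.011]
}}

```text
t: 17.0
tool_pos: [0.4569, -0.0235, 0.3163]
tool_rot: [-0.025, 2.606, 0.094]
contact_force: [0.9, -0.2, -2.0]
opening: 0.0635
grip_force: 34.0
```

Run:
```python
from h import *
cl=[cloud("scene"),cloud("top")]; o=ctrl.get_obs(); print(o["t"],o["tool_pos"],o["contact_force"])
held(cl,TALL,'tall',.152); refit('tall',[(0,TALL)],cl)
row('tall',.265);row('tall',.16)
```

```text
17.1 [ 0.45709734 -0.02342876  0.31694997] [ 0.25981117  0.19836823 -1.71750382]
held 1363 tool [0.0016 0.0002 0.1508] [-0.011 -0.006 -1.   ] 0.0006 s 0.1688 off axis, tool xy [0.0002 0.0016]
held 805 tool [0.001  0.0014 0.1611] [-0.003 -0.004 -1.   ] 0.0009 s 0.1585 off axis, tool xy [-0.0005  0.0029]
held 558 tool [0.0013 0.0009 0.1512] [-0.01  -0.011 -1.   ] 0.0003 s 0.1684 off axis, tool xy [-0.0001  0.0023]
tall 2057 [ 0.6181 -0.0022  0.0422] [-0.5088 -0.0718  0.8579] 0.0006 m [ 0.5774 -0.008   0.1109]
tall 1281 [ 0.6178 -0.0026  0.0416] [-0.5055 -0.0709  0.8599] 0.0006 m [ 0.5774 -0.0083  0.1104]
tall 776 [ 0.6181 -0.0016  0.0422] [-0.5076 -0.0741  0.8584] 0.0005 m [ 0.5775 -0.0075  0.1109]
tall 0.265 tcp [ 0.456 -0.025  0.316] row [0.002, -0.002, 0.001, 0.001, 0.001, 0.0]
tall 0.16 tcp [ 0.51  -0.017  0.226] row [0.002, -0.002, 0.176, 0.001, 0.001, 0.0]
```

Call:
{"api": "apply_moves", "payload": {
  "rows": [0,-0.003,0.03,0,0,0,0,-0.003,0.06,0,0,0,0,-0.003,0.085,0,0,0,0,-0.003,0.105,0,0,0,0,-0.003,0.125,0,0,0,0,-0.003,0.145,0,0,0,0,-0.003,0.16,0,0,0,0,-0.003,0.172,0,0,0,0,-0.003,0.182,0,0,0,0,-0.003,0.19,0,0,0,0,-0.003,0.19,0,0,0,0,-0.003,0.19,0,0,0]
}}

```text
t: 18.3
tool_pos: [0.5154, -0.018, 0.2196]
tool_rot: [-0.024, 2.604, 0.093]
contact_force: [-0.6, -0.2, -1.3]
opening: 0.0636
grip_force: 34.0
```

Run:
```python
from h import *
force(3); row('tall',.139)
```

```text
18.45 F tool [ 1.07 -0.47  1.54] [ 0.5154 -0.0181  0.2199] 0.0636
tall 0.139 tcp [ 0.52  -0.016  0.208] row [0.003, 0.002, 0.022, 0.0, 0.002, -0.0]
```

Call:
{"api": "apply_moves", "payload": {
  "rows": [0,0,0.003,0,0,0,0,0,0.006,0,0,0,0,0,0.009,0,0,0,0,0,0.012,0,0,0,0,0,0.014,0,0,0,0,0,0.015,0,0,0,0,0,0.015,0,0,0]
}}

```text
t: 19.15
tool_pos: [0.5199, -0.0173, 0.2116]
tool_rot: [-0.024, 2.604, 0.093]
contact_force: [-0.9, 0.7, -1.7]
opening: 0.0633
grip_force: 34.0
```

Run:
```python
from h import *
force(3); row('tall',.139)
```

```text
19.3 F tool [1.69 0.66 1.84] [ 0.5199 -0.0174  0.2117] 0.0632
tall 0.139 tcp [ 0.52  -0.016  0.208] row [0.003, 0.002, 0.006, 0.001, 0.002, -0.001]
```

Call:
{"api": "apply_moves", "payload": {
  "rows": [0.001,0.001,0.001,0,0,0,0.001,0.001,0.002,0,0,0,0.001,0.001,0.003,0,0,0,0.001,0.001,0.003,0,0,0]
}}

```text
t: 19.7
tool_pos: [0.5203, -0.0167, 0.21]
tool_rot: [-0.024, 2.604, 0.093]
contact_force: [-0.8, 0.4, -1.5]
opening: 0.0632
grip_force: 34.0
```

Run:
```python
from h import *
force(3); row('tall',.139)
```

```text
19.85 F tool [ 0.24 -0.08  1.24] [ 0.5203 -0.0167  0.21  ] 0.0636
tall 0.139 tcp [ 0.52  -0.016  0.208] row [0.002, 0.001, 0.004, 0.001, 0.002, -0.0]
```

Call:
{"api": "apply_moves", "payload": {
  "rows": [0,0,0.001,0,0,0,0,0,0.002,0,0,0,0,0,0.003,0,0,0,0,0,0.003,0,0,0]
}}

```text
t: 20.25
tool_pos: [0.5215, -0.0166, 0.2092]
tool_rot: [-0.024, 2.603, 0.093]
contact_force: [-3.7, 1.3, 2.8]
opening: 0.0635
grip_force: 34.5
```

Run:
```python
from h import *
force(3); row('tall',.139)
```

```text
20.4 F tool [ 1.3   0.8  -5.35] [ 0.5215 -0.0166  0.2091] 0.0634
tall 0.139 tcp [ 0.52  -0.016  0.208] row [0.003, 0.001, 0.001, 0.001, 0.003, -0.0]
```

Call:
{"api": "apply_moves", "payload": {
  "rows": [0,0,-0.001,0,0,0,0,0,-0.001,0,0,0]
}}

```text
t: 20.6
tool_pos: [0.521, -0.0166, 0.2089]
tool_rot: [-0.024, 2.604, 0.093]
contact_force: [-1.2, 1.0, 1.3]
opening: 0.0633
grip_force: 34.3
```

Call:
{"api": "apply_moves", "payload": {
  "rows": [0,0,0,0,0,0,0,0,0,0,0,0,0,0,0,0,0,0,0,0,0,0,0,0,0,0,0,0,0,0,0,0,0,0,0,0],
  "grip": 1
}}

```text
t: 21.2
tool_pos: [0.5209, -0.0166, 0.2089]
tool_rot: [-0.024, 2.604, 0.093]
contact_force: [0.4, 0.1, 0.4]
opening: 0.0853
grip_force: 0.0
```

Call:
{"api": "apply_moves", "payload": {
  "rows": [0,0,-0.02,0,0,0,0,0,-0.05,0,0,0,0,0,-0.1,0,0,0,0,0,-0.15,0,0,0,0,0,-0.2,0,0,0,0,0,-0.2,0,0,0,0,0,-0.2,0,0,0]
}}

```text
t: 21.9
tool_pos: [0.4599, -0.0252, 0.3125]
tool_rot: [-0.024, 2.602, 0.092]
contact_force: [0.1, 1.1, -0.7]
opening: 0.0853
grip_force: 0.0
```

Run:
```python
from h import *
cl=[cloud("scene"),cloud("top")]; print(ctrl.get_obs()["t"])
refit('tall',[(0,TALL),(.042,TALL)],cl)
p,a=AX['tall'];a=a/np.linalg.norm(a)
for (im,W) in cl:
    P=pts([(im,W)],p+.1*a,.12,.05)[0]; v=P-p; s=v@a; r=np.linalg.norm(v-s[:,None]*a,axis=1); m=(r<.04)&(s>.13)&(s<.175); print("top rim s (152)",np.percentile(s[m],[90,95,98]))
row('short_c',.17);row('short_c',.067)
```

```text
22.0
tall 3057 [ 0.6178 -0.0022  0.0426] [-0.5079 -0.0743  0.8582] 0.0007 m [ 0.5772 -0.0082  0.1112]
tall 1860 [ 0.6175 -0.0027  0.0423] [-0.5073 -0.075   0.8585] 0.0007 m [ 0.5769 -0.0087  0.111 ]
tall 1197 [ 0.6177 -0.0014  0.0434] [-0.509  -0.078   0.8572] 0.0005 m [ 0.5769 -0.0076  0.112 ]
top rim s (152) [0.15192473 0.15257709 0.15310306]
top rim s (152) [0.15293052 0.15366134 0.1545529 ]
short_c 0.17 tcp [0.544 0.159 0.224] row [-0.048, 0.292, 0.217, 0.045, 0.34, 0.011]
short_c 0.067 tcp [0.544 0.159 0.121] row [0.039, 0.282, 0.364, 0.045, 0.34, 0.011]
```

Call:
{"api": "apply_moves", "payload": {
  "rows": [0,0.07,0,0,0.05,0,0,0.14,0,0,0.1,0,0,0.2,0,0.045,0.2,0.011,-0.01,0.25,0.05,0.045,0.28,0.011,-0.03,0.28,0.12,0.045,0.34,0.011,-0.048,0.292,0.18,0.045,0.34,0.011,-0.048,0.292,0.217,0.045,0.34,0.011,-0.048,0.292,0.217,0.045,0.34,0.011,-0.048,0.292,0.217,0.045,0.34,0.011,-0.048,0.292,0.217,0.045,0.34,0.011]
}}

```text
t: 23.0
tool_pos: [0.5445, 0.1588, 0.2264]
tool_rot: [-0.001, 3.139, -0.002]
contact_force: [0.4, -0.2, 0.5]
opening: 0.0852
grip_force: 0.0
```

Run:
```python
from h import *
row('short_c',.17);row('short_c',.067)
```

```text
short_c 0.17 tcp [0.544 0.159 0.224] row [0.001, 0.001, 0.004, -0.001, 0.002, 0.0]
short_c 0.067 tcp [0.544 0.159 0.121] row [0.001, 0.001, 0.176, -0.001, 0.002, 0.0]
```

Call:
{"api": "apply_moves", "payload": {
  "rows": [0,0.001,0.04,0,0,0,0,0.001,0.08,0,0,0,0,0.001,0.115,0,0,0,0,0.001,0.145,0,0,0,0,0.001,0.165,0,0,0,0,0.001,0.175,0,0,0,0,0.001,0.175,0,0,0,0,0.001,0.175,0,0,0]
}}

```text
t: 23.8
tool_pos: [0.5455, 0.1594, 0.1219]
tool_rot: [-0.001, 3.138, -0.002]
contact_force: [-1.1, -0.2, 0.2]
opening: 0.0854
grip_force: 0.0
```

Call:
{"api": "apply_moves", "payload": {
  "rows": [0,0,0,0,0,0,0,0,0,0,0,0,0,0,0,0,0,0,0,0,0,0,0,0,0,0,0,0,0,0,0,0,0,0,0,0,0,0,0,0,0,0,0,0,0,0,0,0],
  "grip": 0,
  "grip_force": 30
}}

```text
t: 24.6
tool_pos: [0.5458, 0.1596, 0.1222]
tool_rot: [-0.001, 3.137, -0.001]
contact_force: [-1.9, 0.3, 5.8]
opening: 0.0634
grip_force: 33.1
```

Call:
{"api": "apply_moves", "payload": {
  "rows": [0,0,-0.02,0,0,0,0,0,-0.06,0,0,0,0,0,-0.12,0,0,0,0,0,-0.19,0,0,0,0,0,-0.26,0,0,0,0,0,-0.33,0,0,0,0,0,-0.4,0,0,0,0,0,-0.42,0,0,0,0,0,-0.42,0,0,0,0,0,-0.42,0,0,0]
}}

```text
t: 25.6
tool_pos: [0.5438, 0.1596, 0.3707]
tool_rot: [0.001, -3.141, 0.003]
contact_force: [0.2, 0.1, -2.1]
opening: 0.0635
grip_force: 33.5
```

Run:
```python
from h import *
o=ctrl.get_obs(); print(o["t"],o["tool_pos"],o["opening"])
row('short',.25);row('short',.16)
```

```text
25.6 [0.54381373 0.15955626 0.37069376] 0.06348893482181912
short 0.25 tcp [ 0.443 -0.251  0.308] row [0.168, -0.684, 0.106, 0.061, -0.325, 0.017]
short 0.16 tcp [ 0.487 -0.26   0.229] row [0.095, -0.698, 0.237, 0.061, -0.325, 0.017]
```

Call:
{"api": "apply_moves", "payload": {
  "rows": [0.02,-0.05,0,0,0,0,0.05,-0.11,0,0,0,0,0.08,-0.18,0,0,-0.08,0,0.11,-0.25,0,0,-0.16,0,0.14,-0.32,0,0.061,-0.24,0.017,0.168,-0.39,0,0.061,-0.325,0.017,0.168,-0.46,0,0.061,-0.325,0.017,0.168,-0.53,0.03,0.061,-0.325,0.017,0.168,-0.6,0.06,0.061,-0.325,0.017,0.168,-0.65,0.09,0.061,-0.325,0.017,0.168,-0.675,0.106,0.061,-0.325,0.017,0.168,-0.684,0.106,0.061,-0.325,0.017,0.168,-0.684,0.106,0.061,-0.325,0.017,0.168,-0.684,0.106,0.061,-0.325,0.017,0.168,-0.684,0.106,0.061,-0.325,0.017]
}}

```text
t: 27.1
tool_pos: [0.4442, -0.25, 0.31]
tool_rot: [0.033, 2.625, -0.13]
contact_force: [0.7, 0.5, -0.5]
opening: 0.0632
grip_force: 33.8
```

Run:
```python
from h import *
cl=[cloud("scene"),cloud("top")]; o=ctrl.get_obs(); print(o["t"],o["tool_pos"],o["contact_force"])
held(cl,SHORT,'short',.121); refit('short',[(0,SHORT),(.037,SHORT)],cl)
row('short',.25);row('short',.155)
```

```text
27.2 [ 0.44420618 -0.25013672  0.31018078] [ 0.79853579  0.08545521 -1.32674898]
held 1099 tool [0.0024 0.0002 0.1212] [-0.008 -0.011 -1.   ] 0.0006 s 0.1844 off axis, tool xy [-0.0004  0.0008]
held 704 tool [0.0034 0.0025 0.1348] [-0.042 -0.008 -0.999] 0.0009 s 0.1709 off axis, tool xy [0.0005 0.0031]
held 395 tool [0.0048 0.001  0.1222] [-0.155 -0.042 -0.987] 0.0008 s 0.1835 off axis, tool xy [0.002  0.0016]
short 3060 [ 0.5909 -0.281   0.0442] [-0.4861  0.1     0.8682] 0.0007 m [ 0.552  -0.273   0.1136]
short 2134 [ 0.5907 -0.2814  0.0439] [-0.4825  0.1034  0.8698] 0.0006 m [ 0.5521 -0.2732  0.1135]
short 926 [ 0.5902 -0.2804  0.0444] [-0.4861  0.1001  0.8682] 0.0008 m [ 0.5513 -0.2723  0.1139]
short 0.25 tcp [ 0.443 -0.251  0.308] row [0.004, -0.001, 0.003, 0.001, 0.002, 0.0]
short 0.155 tcp [ 0.489 -0.26   0.225] row [0.005, -0.001, 0.161, 0.001, 0.002, 0.0]
```

Call:
{"api": "apply_moves", "payload": {
  "rows": [0,0,0.03,0,0,0,0,0,0.06,0,0,0,0,0,0.085,0,0,0,0,0,0.105,0,0,0,0,0,0.12,0,0,0,0,0,0.135,0,0,0,0,0,0.147,0,0,0,0,0,0.157,0,0,0,0,0,0.163,0,0,0,0,0,0.163,0,0,0,0,0,0.163,0,0,0]
}}

```text
t: 28.3
tool_pos: [0.4917, -0.2607, 0.2249]
tool_rot: [0.035, 2.625, -0.131]
contact_force: [-0.2, 0.2, -0.8]
opening: 0.0636
grip_force: 33.8
```

Run:
```python
from h import *
force(3); row('short',.142)
```

```text
28.45 F tool [0.1  0.12 1.02] [ 0.4917 -0.2607  0.2251] 0.0636
short 0.142 tcp [ 0.495 -0.262  0.214] row [0.004, 0.0, 0.019, 0.0, 0.002, -0.0]
```

Call:
{"api": "apply_moves", "payload": {
  "rows": [0,0.001,0.003,0,0,0,0,0.001,0.006,0,0,0,0,0.001,0.009,0,0,0,0,0.001,0.011,0,0,0,0,0.001,0.013,0,0,0,0,0.001,0.013,0,0,0,0,0.001,0.013,0,0,0]
}}

```text
t: 29.15
tool_pos: [0.4955, -0.2607, 0.2178]
tool_rot: [0.035, 2.626, -0.13]
contact_force: [1.4, -0.0, -1.1]
opening: 0.0634
grip_force: 33.8
```

Run:
```python
from h import *
force(3); row('short',.142)
```

```text
29.3 F tool [0.53 0.29 0.93] [ 0.4955 -0.2607  0.2178] 0.0635
short 0.142 tcp [ 0.495 -0.262  0.214] row [0.003, -0.001, 0.006, 0.001, 0.002, -0.001]
```

Call:
{"api": "apply_moves", "payload": {
  "rows": [0,0,0.001,0,0,0,0,0,0.002,0,0,0,0,0,0.003,0,0,0,0,0,0.003,0,0,0]
}}

```text
t: 29.7
tool_pos: [0.4964, -0.2609, 0.2163]
tool_rot: [0.035, 2.626, -0.13]
contact_force: [0.4, 0.8, -0.1]
opening: 0.0637
grip_force: 33.8
```

Run:
```python
from h import *
force(3); row('short',.142)
```

```text
29.85 F tool [0.41 0.51 0.01] [ 0.4964 -0.2609  0.2163] 0.0633
short 0.142 tcp [ 0.495 -0.262  0.214] row [0.003, -0.001, 0.003, 0.0, 0.002, -0.001]
```

Call:
{"api": "apply_moves", "payload": {
  "rows": [0,0,0.001,0,0,0,0,0,0.002,0,0,0,0,0,0.002,0,0,0]
}}

```text
t: 30.15
tool_pos: [0.497, -0.2611, 0.2154]
tool_rot: [0.035, 2.626, -0.131]
contact_force: [-0.5, 0.3, 1.3]
opening: 0.0634
grip_force: 34.0
```

Run:
```python
from h import *
force(3); row('short',.142)
```

```text
30.3 F tool [ 0.17 -0.37 -1.98] [ 0.497  -0.2611  0.2154] 0.0635
short 0.142 tcp [ 0.495 -0.262  0.214] row [0.004, -0.001, 0.001, 0.0, 0.002, -0.001]
```

Call:
{"api": "apply_moves", "payload": {
  "rows": [0,0,0,0,0,0,0,0,0,0,0,0,0,0,0,0,0,0,0,0,0,0,0,0,0,0,0,0,0,0,0,0,0,0,0,0],
  "grip": 1
}}

```text
t: 30.9
tool_pos: [0.4969, -0.261, 0.2152]
tool_rot: [0.035, 2.626, -0.13]
contact_force: [0.3, -0.5, 0.2]
opening: 0.0853
grip_force: 0.0
```

Call:
{"api": "apply_moves", "payload": {
  "rows": [0,0,-0.02,0,0,0,0,0,-0.05,0,0,0,0,0,-0.1,0,0,0,0,0,-0.15,0,0,0,0,0,-0.2,0,0,0,0,0,-0.25,0,0,0,0,0,-0.25,0,0,0,0,0,-0.25,0,0,0]
}}

```text
t: 31.7
tool_pos: [0.4235, -0.2463, 0.3465]
tool_rot: [0.035, 2.624, -0.133]
contact_force: [-0.6, 0.6, -0.4]
opening: 0.0856
grip_force: 0.0
```

Run:
```python
from h import *
cl=[cloud("scene"),cloud("top")]; print(ctrl.get_obs()["t"])
for k,h in(('short',.154),('tall',.152)):
    p,a=AX[k];a=a/np.linalg.norm(a)
    for (im,W) in cl:
        P=pts([(im,W)],p+.1*a,.12,.05)[0]; v=P-p; s=v@a; r=np.linalg.norm(v-s[:,None]*a,axis=1); m=(r<.04)&(s>h-.03)&(s<h+.02); print(k,"top rim s",h,np.percentile(s[m],[90,95,98]))
cv2.imwrite("pics/end.png",np.vstack([cv2.resize(cl[0][0][100:400,100:500],(560,420)),cv2.resize(cl[1][0][130:260,180:500],(560,180))]))
```

```text
31.8
short top rim s 0.154 [0.15368872 0.15467928 0.15533681]
short top rim s 0.154 [0.15520914 0.15582583 0.1564939 ]
tall top rim s 0.152 [0.1516964  0.15235942 0.15297358]
tall top rim s 0.152 [0.15267606 0.15335123 0.15404729]
```

View pics/end.png

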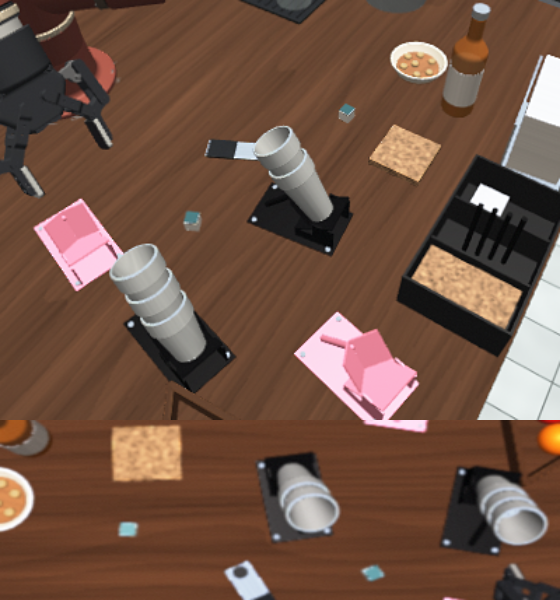

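Three shorts are nested at (160,300) and two talls at (295,175). Both top rims sit at the loose-rest heights, the other things look undisturbed, and the gripper is clear.

```bash
python3 -c "
from station import ctrl
print(ctrl.finish_job())"
```

```text
the job is handed in; nothing more can be done
None
```

The job is handed in at about 32 s: tall_b rests loosely in tall_a, short_b and then short_c rest loosely in short_a, and in the last camera views nothing else on the bar looked disturbed.

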